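Set the charcoal blower's air wheel and start it

ROBOT

A 7-joint arm with a two-finger parallel gripper is mounted at the origin on the work surface. World frame = base frame: x ahead of the robot, y to its left, z up, the work surface at z = 0. Lengths are in m, angles in rad, forces in N, time in s.
With the tool pointing down it reaches from about 0.425 to 0.95 m from the base axis. Payload 4.7 kg.
Tool frame: the origin (TCP) lies on the centre line of the jaws, within the pads' length; the fingertips stand robot.nose_length ahead of it and the grasp point (between the pads) lies 8 mm behind it (robot.nose_length is the distance from the TCP to the fingertips, in m); z points along the fingers, y is the line along which they close (so a half turn about z gives the same grasp; the last joint's range is limited). The gripper opens to 85 mm and grips with 20 to 120 N. Pads are 22 mm wide; open, the fingers measure 114 mm over their backs; the gripper's body (76 mm by 85 mm) begins 54 mm behind the grasp point. The pads swing forward as they close: fully open they stand 13 mm farther back than shut.
Start: joints at [-1.268, 0.469, -0.049, 1.532, 0.024, 1.141, -0.082], TCP at [0.22, 0.638, 0.242] pointing down, gripper open.
Joint ranges: [-2.59, 2.59], [-0.33, 1.99], [-1.39, 1.29], [0.1, 2.45], [-1.04, 4.18], [0.21, 1.99], [-2.66, 2.66]. Speed limits (rad/s): [2.57, 2.57, 3.14, 3.14, 3.14, 3.14, 3.14].

INTERFACE

Orientations are given as [roll, pitch, yaw] about the fixed x, y, z axes, in that order (R = Rz(yaw) Ry(pitch) Rx(roll)).
In Python, from plant import robot gives the robot as it stands. Calls block until the motion is done:
- robot.goto(position, orientation): joint-space move of the TCP to a pose.
- robot.move_straight(position, vel=0.15, attitude=None, contact_N=None): straight line of the TCP; attitude=None keeps the orientation; vel is the mean speed in m/s. With contact_N (N) it stops when the force on the tool has changed by that much, and returns True; else False.
- robot.move_joints(angles): joint-space move.
- robot.grip(opening, strength=None): opening from 0.0 (shut) to 1.0 (fully open); strength is the grip in N (None keeps the last); returns when the fingers have stopped.
- robot.sleep(seconds).
- robot.inverse_kinematics(position, orientation): joint angles nearest the present ones, or None.
- robot.sense(): the state.
- robot.grab_frame(name): name is "scene" or "top" or "wrist"; returns a dict with "image" (480x640x3 uint8, red, green, blue), "range_z" (480x640 float32, m along the optical axis (not along the pixel's ray), 0 where there is no reading), "fx", "fy", "cx", "cy" (pixels), "R" (3x3) and "t" (3): a world point X has camera coordinates R X + t. Camera axes: x right, y down, z forward; pixel columns grow to the right and rows downward; lengths in m; the calibration is good to about 2 mm. The wrist camera is an equidistant fisheye: a pixel r from the principal point sees the ray r / f radians off the axis. A picture is of the moment at which its call begins.
A pose or a line that the arm cannot do raises robot.IKError and nothing moves.
- robot.close_job(): hands the job in; it is judged then, once.
The state is a dict: "t": time; "joint_pos": joint angles; "joint_velocities": joint speeds; "effort": joint torques, N m; "tcp_pos": TCP position; "tcp_rot": TCP orientation; "wrist_force": force on the tool from outside, world axes, zero at the start; "torque": the same for the moment, N m; "opening": opening from 0.0 (shut) to 1.0 (fully open); "gripper_force": force on a finger pad.
Only numpy, scipy, OpenCV 4.12 (cv2) and the standard library are available. Lean on these libraries where they do the work, as an engineer would, in place of code of your own. Each camera call takes 0.05 s, during which the arm holds its last target. There are 200 camera calls.

TASK

Set the air on the charcoal grill's blower: with a fingertip against the edge of the six-armed wheel, flick it clockwise (seen from above) click by click until the arm with the raised stud rests in its click at the fixed round pointer post, without carrying it on past the pointer. Then press the round start button beside the wheel right down with a fingertip and let it come back up. Nothing is to be gripped or lifted, and the bowls, bottle, lid, lifter, jar and spoon stay where they are.

Things in the scene. Friction and masses are not known exactly. Their poses are not given: they have to be found in the camera images.
- grill: Grill with blower box, immovable. Origin on the counter under the wheel's upright axis; +x leads away from the robot, +y to the fire box, z up. Blower box: x -85 to 95 mm, y -180 to 170 mm, flat deck at z 60 mm carrying wheel, pointer, button. Steel fire box: x -130 to 198, y 170 to 430, 152 high; the lever arm on its far side reaches y 456, x -190, z 182 mm.
- wheel (a joint): Air wheel's angle, rad, growing clockwise seen from above; starts at 0, the studded arm along the grill's -x. Click stops every 60 degrees (0, 1.047, 2.094, ...), dead stops at -0.45 and 5.65. With the pointer at 2, 3 or 4 clicks the goal is 2.094, 3.142 or 4.189. About 2.5 N at an arm's end starts it out of a stop; past half way (30 degrees) it swings on into the next by itself.
- wheel_hub (a point): Top centre of the hub of the wheel, 99 mm above the counter, on its axis; turns with the wheel. The wheel is a flat aluminium star: hub radius 28 mm (z 64 to 96 mm) and six straight arms, 13 mm wide, z 66 to 88 mm, reaching 65 mm from the axis, the gaps between them open. In a stop the arms point along the grill's +x and every 60 degrees from it.
- wheel_stud (a point): Top of the raised black plastic stud (16 mm diameter, upright, 17 mm above its arm) that stands on one arm only, 52 mm from the axis, 105 mm above the counter.
- pointer_top (a point): Top centre of the fixed round pointer post, a plain round brass pin, 16 mm diameter, top 110 mm above the counter, on the deck just outside the arms, 83 mm from the wheel's axis. From start to start it stands 2, 3 or 4 clicks clockwise of the stud's first place (seen from the axis at +60, 0 or -60 degrees from the grill's +x, +60 being towards +y); flat plugs, 2 mm high, fill the other two places.
- start_button (a joint): Start button, metres pressed down: 0 up, 0.006 fully down; springs back up; 5 N holds it fully down.
- start_button_top (a point): Centre of the top face of the round start button (36 mm diameter, pressed straight down), on the deck 135 mm from the wheel's axis along the grill's -y.
- bowls: Nested stack of three white enamel bowls, 124 mm diameter, 74 mm high, beyond the button end of the blower. Origin at the centre of the underside.
- squeeze_bottle: Empty clear plastic squeeze bottle standing behind the wheel, 58 mm diameter, 195 mm high. Origin at the centre of its underside; z along the bottle.
- glass_lid: Round glass lid lying on the counter, 160 mm diameter, 48 mm high with its wooden knob. Origin at the centre of its underside.
- lifter: Grill lifter with a flat steel blade, 280 mm long, lying on the counter in front of the blower (robot side). Its x axis runs from handle to blade.
- salt_jar: Glass jar with a steel cap, 56 mm diameter, 75 mm high. Origin at the centre of its underside.
- spoon: Steel spoon, 190 mm long, lying on the counter beyond the bowls.
Mind the look-alikes: they are no part of the job. Several things have the shape of the squeeze_bottle; the one meant has the colours described above.

How it is judged:
By the outcome, as a careful person would: the job done as asked, in the order asked, and still so for the second after the job is handed in, with the robot touching nothing.
It also fails if it takes over 51 s, if anything falls off the work surface, if the arm or the gripper's body presses on something with over 40 N, if the wrist force passes 120 N, or if a joint passes its speed limit or range.

## Working session

There is one attempt and no reset: what is moved stays moved. The work goes in short steps, each a Python script; the robot and the scene stay as the last script left them, time stands still between calls to the robot, and variables do not carry over. Pictures are saved under pics/ and viewed, at most 10 in all, crops included, and the job is handed in when it is done.

```bash
mkdir -p pics; ls
cat > h.py <<'E'
import numpy as np, cv2
from plant import robot
def snap(n,fn):
    f=robot.grab_frame(n); cv2.imwrite(f'pics/{fn}.png',f['image'][:,:,::-1]); np.savez(f'{fn}.npz',**f); return f
def px(f,u,v,z=None):
    # z given: intersect ray with plane; else use depth
    R,t=np.array(f['R']),np.array(f['t']); d=np.array([(u-f['cx'])/f['fx'],(v-f['cy'])/f['fy'],1.])
    c=-R.T@t; w=R.T@d
    s=float(f['range_z'][int(v),int(u)]) if z is None else (z-c[2])/w[2]
    return c+s*w
E
python3 - <<'E'
from h import *
a=snap('top','top1'); b=snap('scene','sc1')
print(robot.nose_length, robot.sense()['t'],robot.sense()['tcp_rot'])
for f in(a,b): print(f['fx'],-np.array(f['R']).T@f['t'])
E
```

```text
pics
0.011 0.1 [-3.13987277e+00  3.93401060e-05  2.80983685e+00]
537.3264519647635 [ 0.40824064 -0.13064368  1.17140757]
513.6058628265963 [ 1.24416125 -0.43250945  0.67745907]
```

View pics/top1.png

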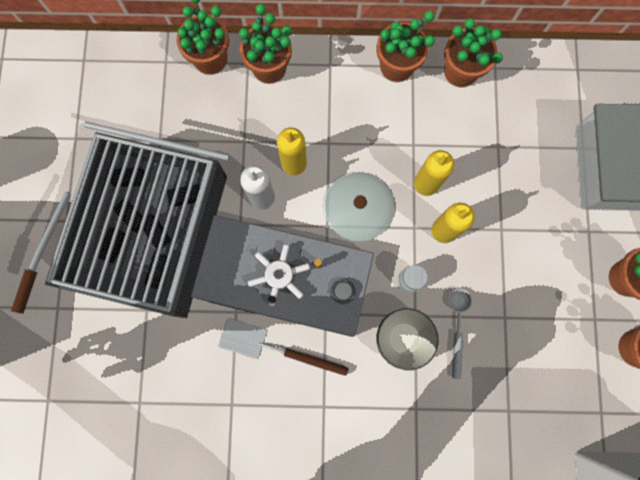

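View pics/sc1.png

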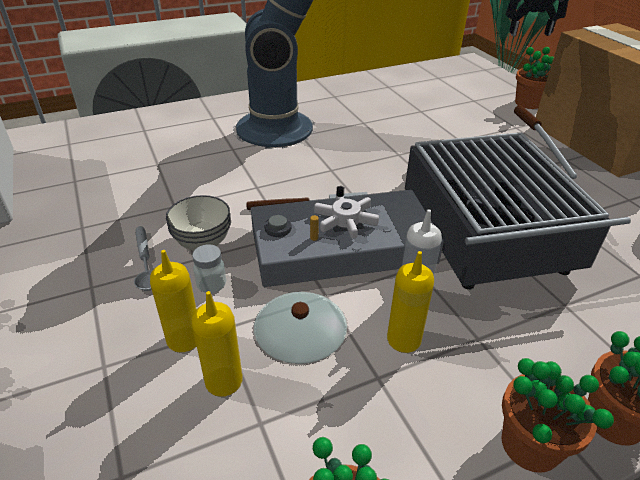

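The top view shows the wheel hub at about (279,274) and the stud at (272,299). The brass pointer is at (318,263), which is -60°, so 4 clicks. The button is at (344,290). Possible confusions: the flat plugs near the wheel versus the pointer (318,263), and the round dark button (344,290) versus the jar cap (413,275). I'll check these in a crop.

Run:
```python
import cv2,numpy as np
from h import px
f=dict(np.load('top1.npz'))
im=cv2.imread('pics/top1.png')[225:325,230:370]
cv2.imwrite('pics/crop1.png',cv2.resize(im,None,fx=5,fy=5,interpolation=cv2.INTER_CUBIC))
for n,u,v,z in [('hub',279,274,.099),('stud',272,299,.105),('ptr',318,263,.11),('btn',344,290,None),('deck',225,290,None)]: print(n,px(f,u,v,z).round(4),px(f,u,v).round(4))
```

```text
hub [ 0.532  -0.0473  0.099 ] [ 0.5322 -0.0472  0.0969]
stud [ 0.4813 -0.0356  0.105 ] [ 0.4812 -0.0358  0.1066]
ptr [ 0.5543 -0.1251  0.11  ] [ 0.5553 -0.1251  0.1033]
btn [ 0.5042 -0.1789  0.0813] [ 0.5042 -0.1789  0.0813]
deck [0.5009 0.0663 0.0598] [0.5009 0.0663 0.0598]
```

View pics/crop1.png

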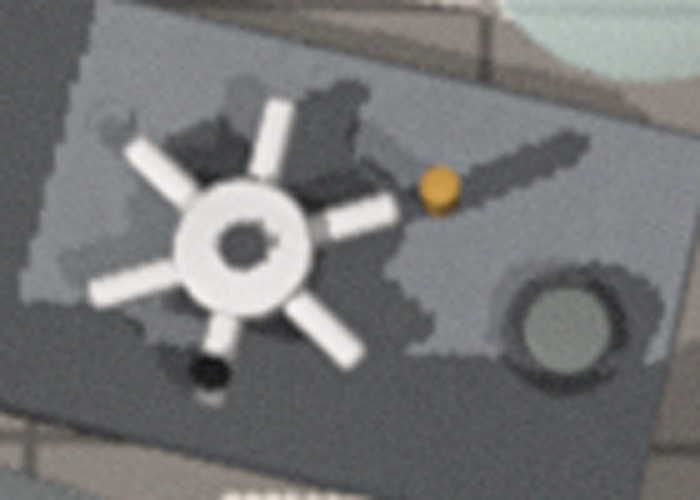

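Confirmed in the crop: hub (243,245), stud (210,372), brass pointer (440,185) and button (567,330). Measured distances of 81 mm (hub to pointer) and 134.5 mm (hub to button) fit the given 83 and 135. The goal is 4 clicks. I'll push at the grill's 240° spot, where the stud arm never passes.

```bash
cat >> h.py <<'E'
hub=np.array([.532,-.0473]); a=np.radians(240)-0.2086
e=np.array([np.cos(a),np.sin(a)]); s=np.array([e[1],-e[0]])  # clockwise tangent
O=[np.pi,0,a-np.pi/2]
O=[np.pi,0,(a+np.pi/2+np.pi)%(2*np.pi)-np.pi] if abs(O[2])<1.6 and False else O
def P(r,t,z): return [*(hub+r*e+t*s),z]
Z=.083
def click():
    robot.move_straight(P(.066,.020,Z),vel=.06)
    robot.move_straight(P(.090,.020,Z),vel=.1)
    robot.move_straight(P(.090,-.024,Z),vel=.12)
E
python3 - <<'E'
from h import *
print(O,P(.066,-.024,.3))
robot.grip(0.0)
robot.goto(P(.09,-.024,.30),O)
print(robot.sense()['t'],robot.sense()['joint_pos'])
robot.move_straight(P(.09,-.024,.13),vel=.15)
print(robot.move_straight(P(.09,-.024,Z),vel=.05,contact_N=5))
q=robot.sense();print(q['t'],q['tcp_pos'],q['wrist_force'],q['opening'])
robot.move_straight(P(.066,-.024,Z),vel=.1)
print(robot.sense()['wrist_force'])
click()
q=robot.sense();print(q['t'],q['tcp_pos'],q['wrist_force'])
f=snap('top','top2'); 
cv2.imwrite('pics/crop2.png',cv2.resize(f['image'][215:335,210:370,::-1],None,fx=5,fy=5))
E
```

```text
[3.141592653589793, 0, np.float64(2.409393877991494)] [np.float64(0.5057275227981911), np.float64(-0.11242877199579637), 0.3]
3.7417 [-0.55180207  0.16718734  0.83813946  1.88389266 -0.13589588  1.14901651
  1.17575591]
False
6.1167 [ 0.48993439 -0.13039027  0.08326015] [0.0701528  0.11657528 0.20315092] -0.0019433757350617417
[ 0.2823974  -0.06291432  0.17723518]
8.3 [ 0.48929621 -0.13003512  0.08268041] [0.03779895 0.24052418 0.12444313]
```

View pics/crop2.png

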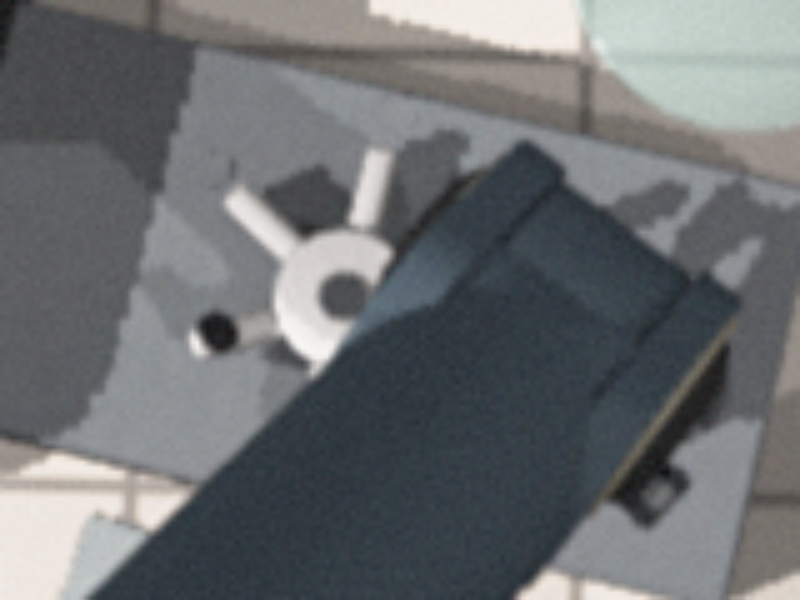

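The first click worked: the stud is now at (215,332) in the crop, one stop on, with the arms sitting in their clicks. I'll do two more and look again.

Run:
```python
from h import *
for i in range(2):
    robot.move_straight(P(.066,-.024,Z),vel=.1); click()
q=robot.sense();print(q['t'],q['wrist_force'])
f=snap('top','top3'); 
cv2.imwrite('pics/crop3.png',cv2.resize(f['image'][215:335,210:370,::-1],None,fx=4,fy=4))
```

```text
12.7167 [-0.77335466  0.04642015  0.18571747]
```

View pics/crop3.png

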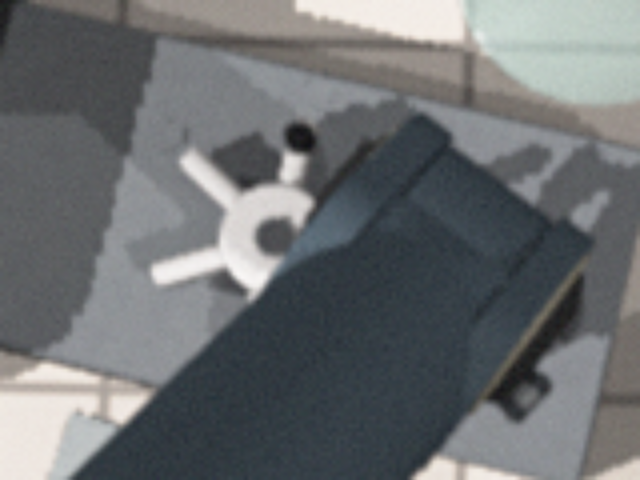

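The stud is at (298,137) in the crop, three clicks on. I'll do the last click, lift over the button side and verify.

Run:
```python
from h import *
robot.move_straight(P(.066,-.024,Z),vel=.1); click()
robot.move_straight(P(.09,-.024,.14),vel=.15)
robot.move_straight([.45,-.24,.2],vel=.15)
q=robot.sense();print(q['t'],q['wrist_force'])
f=snap('top','top4'); 
cv2.imwrite('pics/crop4.png',cv2.resize(f['image'][215:335,210:370,::-1],None,fx=5,fy=5))
```

```text
16.5083 [-0.92113176 -0.07395639  0.37218486]
```

View pics/crop4.png

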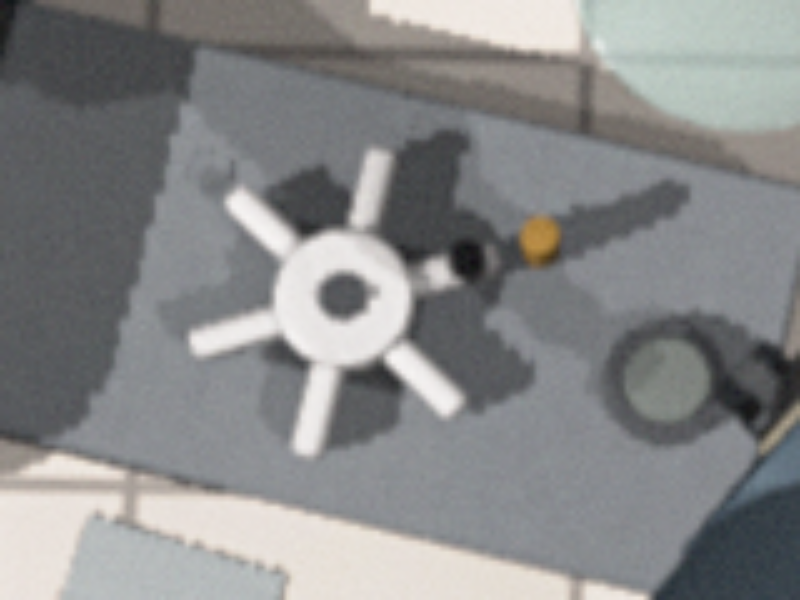

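The stud (468,258) points at the brass pin (540,240), with the arms in their clicks. Next is the button, at crop (667,378).

Run:
```python
from h import *
f=dict(np.load('top4.npz')); b=px(f,343.4,290.6); print(b)
D=f['range_z']; c=[round(float(px(f,343.4,v)[2]),4) for v in range(276,306,2)]; print(c)
xy=[b[0],b[1]]
robot.move_straight([*xy,.125],vel=.15)
tip=robot.nose_length
c1=robot.move_straight([*xy,.08],vel=.03,contact_N=2); z1=robot.sense()['tcp_pos'][2]-tip; f1=robot.sense()['wrist_force']
z=robot.sense()['tcp_pos'][2]
c2=robot.move_straight([*xy,z-.012],vel=.02,contact_N=14); q=robot.sense(); print(c1,z1,f1,c2,q['tcp_pos'][2]-tip,q['wrist_force'])
robot.sleep(.3); q=robot.sense(); print(q['tcp_pos'][2]-tip,q['wrist_force'],q['t'])
```

```text
[ 0.50257767 -0.17749712  0.08547339]
[0.0595, 0.0598, 0.0703, 0.072, 0.0819, 0.0825, 0.083, 0.0857, 0.0778, 0.0826, 0.0808, 0.079, 0.0737, 0.0714, 0.058]
True 0.07907804414650789 [-0.18122823 -0.065334    2.75101396] True 0.07603761498406546 [-2.0183688   0.20481745  9.25921145]
0.07605719915414104 [-2.44195288  1.05037366  9.08615596] 19.175
```

Run:
```python
from h import *
tip=robot.nose_length
p=robot.sense()['tcp_pos']
c=robot.move_straight([p[0],p[1],p[2]-.006],vel=.02,contact_N=10); robot.sleep(.3); q=robot.sense(); print(c,q['tcp_pos'][2]-tip,q['wrist_force'])
robot.move_straight([p[0],p[1],.16],vel=.1)
robot.move_straight([.44,-.25,.25],vel=.15); robot.sleep(.3)
q=robot.sense(); print(q['t'],q['wrist_force'])
f=snap('top','top5'); print([round(float(px(f,343.4,v)[2]),4) for v in range(284,298,2)])
cv2.imwrite('pics/t5.png',f['image'][:,:,::-1])
```

```text
True 0.07603696267724001 [-1.5833634   0.57522451  9.16620046]
21.8917 [-0.27115742  0.69733933  0.40260348]
[0.0828, 0.0808, 0.0826, 0.0825, 0.0804, 0.0785, 0.0786]
```

View pics/t5.png

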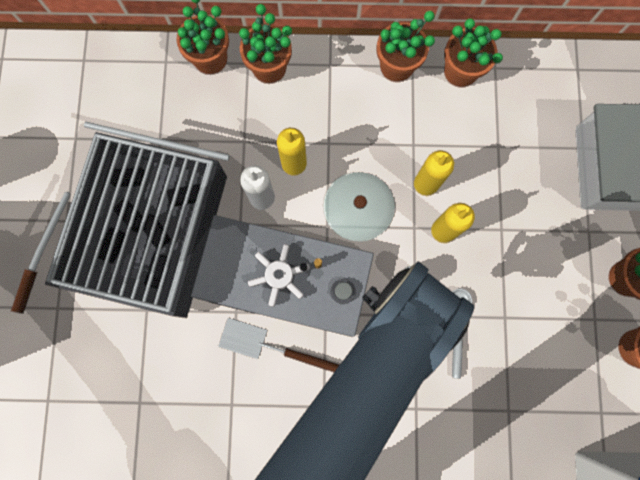

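The button bottomed out: the second push ended at the same 76.0 mm height, 6 mm below its top, at 9 N. It has sprung back up, and the stud (304,267) is still at the pointer (318,263).

```bash
python3 -c "
from plant import robot
print(robot.close_job())"
```

```text
the job is handed in; nothing more can be done
None
```

I flicked the wheel clockwise four clicks, so the studded arm rests at the pointer post. I then pressed the start button fully down and let it spring back up. The job was handed in at about 22 s, with the robot clear of everything.

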